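# Fit a bayonet gas filter and hold it for the leak check

## Robot

A 7-joint arm with a two-finger parallel gripper is mounted at the origin on a cart in front of the work surface, level with it; the furniture and walls round the work are solid. World frame = base frame: x ahead of the robot, y to its left, z up, the work surface at z = 0. Lengths are in m, angles in rad, forces in N, time in s.
With the tool pointing down it reaches from about 0.4 to 0.85 m from the base axis. Payload 10.4 kg.
Tool frame: the origin (TCP) lies between the finger pads, 19 mm behind the fingertips; this is the grasp point; z points along the fingers, y is the line along which they close (so a half turn about z gives the same grasp; the last joint's range is limited). The gripper opens to 87 mm and grips with 3 to 60 N. Pads are 19 mm wide; open, the fingers measure 117 mm over their backs; the gripper's body (75 mm by 190 mm) begins 51 mm behind the grasp point.
Start: joints at [-1.369, 0.332, -0.065, 1.46, 0.022, 1.35, -0.088], TCP at [0.139, 0.609, 0.241] pointing down, gripper open.
Joint ranges: [-2.6, 2.6], [-0.5, 2.12], [-1.47, 1.34], [0.16, 2.42], [-1.27, 4.41], [0.06, 2.06], [-2.6, 2.6]. Speed limits (rad/s): [2.22, 2.22, 2.79, 2.79, 3.14, 3.14, 3.14].

## Interface

Orientations are given as [roll, pitch, yaw] about the fixed x, y, z axes, in that order (R = Rz(yaw) Ry(pitch) Rx(roll)).
In Python, from cell import arm gives the robot as it stands.
- The arm moves only by the tool apply_moves, never from a script. Its argument "motion" is a list of rows, each an object with "delta_pos": the shift along the tool's x, y, z scaled (see below), a list of three; "dr": the turn, a rotation vector about the tool's x, y, z scaled (see below), a list of three. A call has 1 to 12 rows; each row shifts and turns the commanded pose from where the row before left it, along the tool's axes as they then stand; what a row does not reach is not made up. The controller multiplies each number of a shift by 0.04 m and each number of a turn by 4 degrees. A row lasts 1/10 s, in which the tool goes at most 50 mm and 8.59 degrees, less where a joint would pass 70% of its speed; a pose out of reach is approached as far as the arm can. A call with a number of a shift or a turn outside -1 to 1 is refused whole. A call with a gripper value outside its range is refused whole. "grip" is the opening, from -1 (shut) to 1 (fully open), set as the call begins (left out, the last holds). The fingers move at their own pace and stop on an object; "grip_force" is the grip in N (left out, the last holds). Time passes only in rows, so rows that do not move let the fingers close. It gives the time, the measured TCP pose, the force, the opening and the grip force at its end, in the units of the state.
- arm.sense(): the state, without advancing time (a new reading comes with each control period).
- arm.read_camera(name): name is "scene" or "side" or "wrist"; returns the picture (480x640x3 uint8, red, green, blue); there is no depth.
- arm.camera_info(name): a dict with "fx", "fy", "cx", "cy" (pixels), "xyz" and "attitude" of the camera in the world. Camera axes: x right, y up, looking along -z (the intrinsics and any distortion apply to the point x, -y, -z); pixel columns grow to the right and rows downward; lengths in m; the calibration is good to about 2 mm. A picture is of the moment at which its call begins: read the wrist's pose just before it. camera_info takes no time and is no camera call; for the wrist camera it gives the pose at the moment of the call.
- arm.finish_job(): hands the job in; it is judged then, once.
Trained networks look in the newest picture that a camera, given by its name, has taken for a name from the list of things; names that differ only in an ending like _2 or _b are one class to them, and where a whole thing is asked for, a point or a joint stands for the part that bears it (a point fixed in the world has none). Each returns a list of dicts, best first, with "confidence" (0 to 1); they miss things now and then, are a little off and sometimes report something else, mostly with a low value. They report only what shows in the picture. A call takes as long as a camera call.
- arm.search_frame(thing, camera): "position" ([x, y, z] in m, in the coordinates of the camera as it stood for that picture, good to about 4 mm: the middle of the surface that is visible of it).
The state is a dict: "t": time; "joint_positions": joint angles; "joint_vel": joint speeds; "tau": joint torques, N m; "eef_pos": TCP position; "ee_rot": TCP orientation; "force": force on the tool from outside, world axes, zero at the start; "ft_torque": the same for the moment, N m; "gripper_width": finger opening in m; "finger_force": force on a finger pad.
Only numpy, scipy, OpenCV 4.12 (cv2) and the standard library are available. Lean on these libraries where they do the work, as an engineer would, in place of code of your own. Each camera call takes 0.05 s, during which the arm holds its last target. There are 200 camera calls.

## Task

Fit the new gas filter to its bayonet base: pull the grey dust plug out by its knob and set it on the worktop clear of the base, then take the filter with two side pins on its foot, lower it upright into the collar with the pins in the slots, press it down against the spring, turn it a quarter turn clockwise (seen from above) to the stop and let the spring lift the pins into their notches. Finish while still holding the filter, locked in its notches, for the leak check: do not let go of it. Keep it upright throughout and leave the plain filter, the small jar and the roll of tape where they are.

Things in the scene. Friction and masses are not known exactly. Their poses are not given: they have to be found in the camera images.
- filter_base: Bayonet base, fixed to the worktop: aluminium block 84x84x20 mm, capped pipe stubs on brass fittings at its +y and -y sides (to 80 mm from the centre, 10 mm up), upright steel collar in the middle: 60 mm outside, bore 42 mm, rim 50 mm high, floor of the bore 20 mm high. Origin: on the collar's axis at worktop level, z up; the two entry slots lie on its +x and -x axes.
- slot_mouth (a point): Mouth of the +x entry slot in the collar's rim, 25 mm from the axis, 50 mm above the worktop; its twin is across the bore. Slots are 20 degrees (8 mm) wide with a bevelled mouth: a pin has about 4 degrees of play either way. From each slot a level leg, 26.5 to 38.5 mm high, runs clockwise (seen from above) to a closed end, the stop, 95 degrees from the slot's middle.
- notch (a point): Ceiling of the notch that belongs to the +x slot, 25 mm from the axis, 42 mm above the worktop; its twin is across the bore. A notch is 20 degrees wide, 3.5 mm deep, in the ceiling of the leg, centred 85 degrees clockwise of its slot. Filter underside above the worktop: below 27 mm it can turn; 20 mm is the floor; 30.5 mm with the pins up in the notches (locked).
- valve_stem (a joint): Spring-loaded brass valve stem, 15 mm thick, on the collar's axis: 0 = up (top 34 mm above the worktop, where the filter meets it), grows to 0.014 m as the filter presses it down; 0.0035 with the filter locked. The spring pushes up with 6 N at 0 plus 0.5 N per mm: 8 N locked, 11 N at turning depth, 13 N at the bottom.
- dust_plug: Loose grey plastic dust plug, 45 g, closing the collar at the start: stem 36 mm thick, 12 mm long, loose in the bore; flange 57 mm wide, 5 mm thick, resting on the rim; upright round knob 20 mm thick, from 17 to 47 mm above the origin. Origin: centre of the stem's underside, 38 mm above the worktop while in the collar; z up. Lifts straight out; stands on its stem.
- new_filter: New gas filter, loose, upright: white labelled cylinder, 38 mm thick, to be gripped 35 to 100 mm above the origin at any yaw (TCP at 78 mm clears its top); brass nipple on top, 123 mm tall in all, 0.18 to 0.35 kg. Foot: steel sleeve 39 mm thick, 26 mm high, lower edge bevelled, with a side pin on either side. Origin: centre of the underside; z up; pins on the +x and -x axes.
- pin_end (a point): End of the +x side pin of the new filter, 27.5 mm from its axis and 9 mm above its underside. The two pins are alike, steel, 5 mm thick, 55 mm over their ends, so half a turn of the filter makes no difference.
- plain_filter: Bystander: the same white gas filter, loose, 38 mm thick and 123 mm tall, but on a narrow brass foot, without steel sleeve and pins. Filters stand in two places and either may be this one. Origin: centre of the underside. Leave it.
- septa_jar: Bystander: small loose jar with a ribbed screw lid, 36 mm in diameter, 45 mm tall. Origin: centre of the underside. Leave it.
- tape_roll: Bystander: loose roll of tape lying flat, 96 mm in diameter, 25 mm high. Origin: centre of the underside. Leave it.
- vial_crimper: Fixed obstacle: tall green bench crimper, origin at worktop level. From the origin it spans 50 mm towards -x, 140 mm towards +x and 65 mm to either side at the foot; its red lever handle leans out towards the robot: 60 to 150 mm towards -x of the origin, 30 to 60 mm towards -y, 220 to 460 mm high. Keep the arm clear of it.
- bench_vice: Fixed obstacle: low dark machine vice, 62 mm high, its long side (172 mm) along world y, 76 mm along world x. Origin: under its middle at worktop level.

How it is judged:
By the outcome, as a careful person would: the job done as asked, in the order asked, and still so for the second after the job is handed in, while the arm keeps its last pose, push and grip.
It also fails if it takes over 56 s, if anything falls off the work surface, if the arm or the gripper's body presses on something with over 40 N, if the wrist force passes 120 N, or if a joint passes its speed limit or range.

## Working session

There is one attempt and no reset: what is moved stays moved. The work goes in short steps, Python scripts to look and compute and a tool call to move; the robot and the scene stay as the last step left them, time stands still between calls to the robot, and variables do not carry over. Pictures are saved under pics/ and viewed, at most 10 in all, crops included, and the job is handed in when it is done.

Besides the shell and the picture viewer there is one more tool, called after "Emit:" by a JSON object that holds its "method" and its "body". apply_moves: Moves the arm, as the interface text tells. Its arguments: {"type":"object","properties":{"motion":{"type":"array"},"grip":{"type":"number"},"grip_force":{"type":"number"}},"required":["motion"]}

```bash
ls; mkdir -p pics
cat > h.py <<'E'
from cell import arm
import numpy as np, cv2
from scipy.spatial.transform import Rotation as R
def cam(n):
    i=arm.camera_info(n); a=np.array(i['attitude'],float)
    M=a if a.shape==(3,3) else (R.from_euler('xyz',a).as_matrix() if a.size==3 else R.from_quat(a).as_matrix())
    return i,M,np.array(i['xyz'])
def find(t,n,k=3):
    i,M,p=cam(n)
    return [(np.round(p+M@np.array(d['position']),4).tolist(),round(d['confidence'],2)) for d in arm.search_frame(t,n)[:k]]
def ray(n,u,v,z):
    i,M,p=cam(n); d=M@np.array([(u-i['cx'])/i['fx'],-(v-i['cy'])/i['fy'],-1]); return p+d*(z-p[2])/d[2]
def proj(n,X):
    i,M,p=cam(n); c=M.T@(np.array(X)-p); return i['cx']+i['fx']*c[0]/-c[2], i['cy']-i['fy']*c[1]/-c[2]
def snap(n,f):
    im=arm.read_camera(n); cv2.imwrite('pics/'+f,im[:,:,::-1]); return im
E
python3 - <<'E'
from h import *
s=arm.sense(); print(s)
for n in('scene','side','wrist'): print(n,arm.camera_info(n))
for n in('scene','side'):
    snap(n,n+'0.png')
    for t in ['filter_base','dust_plug','new_filter','plain_filter','pin_end','slot_mouth','septa_jar','tape_roll','vial_crimper','bench_vice']:
        print(n,t,find(t,n))
print(arm.sense()['t'])
E
```

```text
pics
{'t': 0.0, 'joint_positions': array([-1.36862107,  0.33292991, -0.06468426,  1.46096118,  0.02158881,
        1.34989644, -0.08846531]), 'joint_vel': array([ 1.35864546e-03,  5.81258182e-04,  4.34639330e-05, -1.58287924e-03,
        8.81486792e-04,  6.01565871e-04, -3.26959140e-04]), 'tau': array([ 1.05136842e-03, -6.23234296e+01,  2.51999457e-02, -3.89916372e+01,
       -6.14118995e-02,  3.94838769e-02,  1.25774168e-04]), 'eef_pos': array([0.13923274, 0.60891406, 0.24040815]), 'ee_rot': array([-3.14009404e+00,  6.31504909e-05,  2.91685619e+00]), 'force': array([-0.01787699, -0.57077821, -0.90244683]), 'ft_torque': array([-0.01774597,  0.02538642, -0.01789175]), 'finger_force': 0.0, 'gripper_width': 0.08690397510032039}
scene {'fx': 440.3224363477941, 'fy': 440.3224363477941, 'cx': 320.6538000292254, 'cy': 237.16694075827613, 'xyz': array([ 0.27210631, -0.42294332,  0.80743885]), 'attitude': array([ 0.70327995,  0.0054054 , -0.60392037])}
side {'fx': 551.3123784527941, 'fy': 551.3123784527941, 'cx': 318.4019500337948, 'cy': 248.65245007818353, 'xyz': array([0.66868117, 0.9055015
[... 580 characters left out ...]
0.3)]
scene pin_end [([0.6291, -0.0301, 0.0748], 0.86)]
scene slot_mouth [([0.4972, 0.0873, 0.0174], 0.85)]
scene septa_jar [([0.6086, 0.2186, 0.0423], 0.55)]
scene tape_roll [([0.7477, -0.2016, 0.0238], 0.58)]
scene vial_crimper []
scene bench_vice []
side filter_base [([0.523, 0.1422, 0.019], 0.7)]
side dust_plug [([0.5188, 0.1203, 0.0542], 0.88)]
side new_filter [([0.6428, -0.0067, 0.0796], 0.71), ([0.5209, 0.1444, 0.0212], 0.59)]
side plain_filter []
side pin_end [([0.6442, -0.0068, 0.0812], 0.95)]
side slot_mouth [([0.5242, 0.1412, 0.023], 0.95)]
side septa_jar [([0.6182, 0.24, 0.0434], 0.61)]
side tape_roll [([0.7507, -0.1805, 0.0112], 0.95)]
side vial_crimper []
side bench_vice []
1.1
```

View pics/scene0.png

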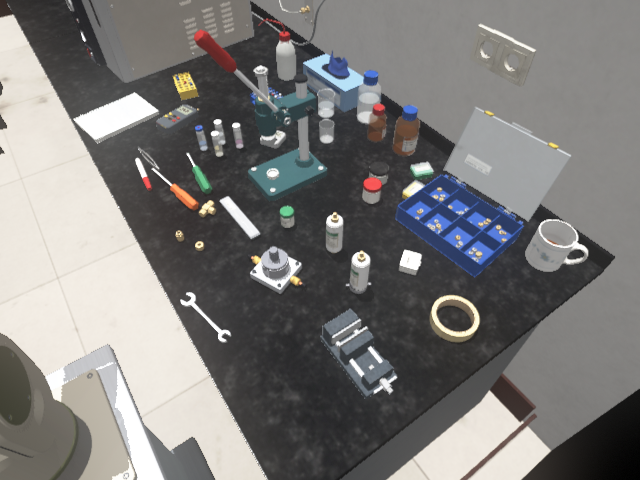

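View pics/side0.png

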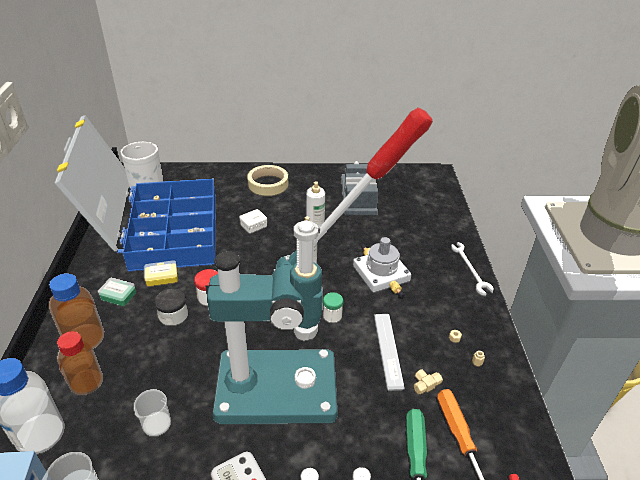

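The scene view shows the plugged base at (275,265), the pinned filter at (360,272) with pins at about (347,287) and (369,288), and the plain one at (334,232). The crimper lever rises to (200,35).

Run:
```python
from h import *
im=cv2.imread('pics/scene0.png'); a=im[205:305,240:400]
cv2.imwrite('pics/c1.png',cv2.resize(a,None,fx=5,fy=5,interpolation=cv2.INTER_CUBIC))
# crimper foot corners in scene
for uv in [(249,171),(300,150),(326,172),(272,193),(205,45)]: print(uv,ray('scene',*uv,0.01 if uv[0]>205 else .4))
print('side crimper',[ray('side',*p,.01) for p in [(217,420),(336,420),(335,352),(228,352)]], ray('side',420,120,.44))
for n,uv in(('scene',(274,251)),('side',(384,241))): print('knob',ray(n,*uv,.085))
print('nipple new',ray('scene',361,254,.123),ray('side',316,184,.123),'plain',ray('scene',336,214,.123))
```

```text
(249, 171) [0.62656779 0.44224377 0.01      ]
(300, 150) [0.78941653 0.43829561 0.01      ]
(326, 172) [0.7961702  0.31870216 0.01      ]
(272, 193) [0.63425537 0.33211277 0.01      ]
(205, 45) [0.55953882 0.39094858 0.4       ]
side crimper [array([0.79491772, 0.44403481, 0.01      ]), array([0.61887188, 0.44546532, 0.01      ]), array([0.61477052, 0.31746946, 0.01      ]), array([0.7919883 , 0.31664491, 0.01      ])] [0.5349124  0.33185684 0.44      ]
knob [0.514891   0.10811281 0.085     ]
knob [0.51792696 0.11784486 0.085     ]
nipple new [ 0.63921174 -0.02448277  0.123     ] [ 0.64253114 -0.01389301  0.123     ] plain [0.66226537 0.09146311 0.123     ]
```

View pics/c1.png

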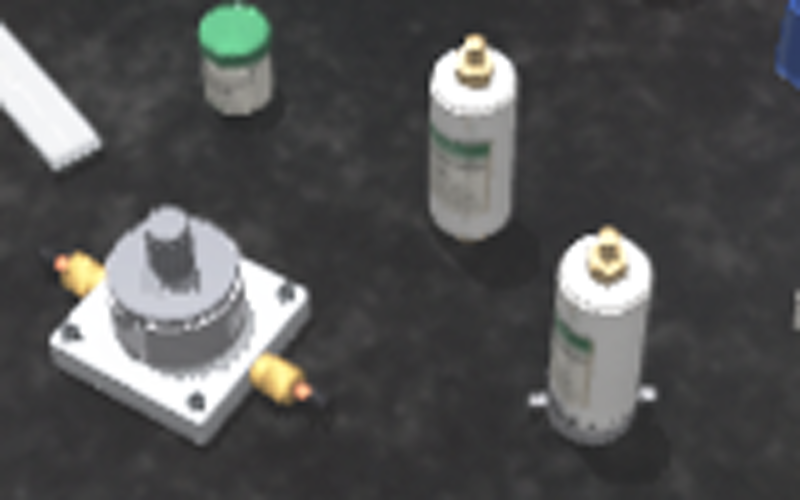

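The crop shows the pins on the near filter at (348,285) and (369.6,284), confirming it as the new one. The base fittings are at about (257,259) and (297,281).

```bash
cat >> h.py <<'E'
def plan(pos,yaw,n,show=True):
    """straight n-row move from the measured pose to pos with tool down at yaw; prints rows"""
    s=arm.sense(); p=np.array(s['eef_pos']); M=R.from_euler('xyz',s['ee_rot'])
    T=R.from_euler('xyz',[np.pi,0,yaw]); rv=(M.inv()*T).as_rotvec()
    st=(np.array(pos)-p)/n; out=[]; Q=M
    for k in range(n):
        out.append('{"delta_pos":%s,"dr":%s}'%([round(float(v),2) for v in Q.inv().apply(st)/.04],[round(float(v),2) for v in np.degrees(rv)/n/4]))
        Q=Q*R.from_rotvec(rv/n)
    print(s['t'],p.round(4),'yaw',np.degrees(s['ee_rot'][2]).round(2),'\n'+',\n'.join(out))
E
python3 - <<'E'
from h import *
f=lambda n,u,v,z: ray(n,u,v,z).round(3)
print('knob',f('scene',273.6,247.6,.085),f('side',384,239,.085))
a,b=f('scene',348,285,.009),f('scene',369.6,283.8,.009); print('pins',a,b,'mid',(a+b)/2,'yaw',np.degrees(np.arctan2(*(b-a)[1::-1])), np.linalg.norm(b-a))
a,b=f('scene',254,258,.01),f('scene',300,283,.01); print('fit',a,b,(a+b)/2,'yaw',np.degrees(np.arctan2(*(a-b)[1::-1])), np.linalg.norm(b-a))
print('vice',[f('scene',*q,.03) for q in [(322,330),(350,312),(396,380),(370,392)]],'wrench',f('scene',182,295,0),f('scene',227,338,0))
plan([0.47,0.16,0.24],np.radians(130),12)
E
```

```text
knob [0.519 0.116 0.085] [0.517 0.112 0.085]
pins [ 0.624 -0.01   0.009] [ 0.665 -0.034  0.009] mid [ 0.6445 -0.022   0.009 ] yaw -30.343248884239557 0.04750789408087884
fit [0.492 0.172 0.01 ] [0.541 0.054 0.01 ] [0.5165 0.113  0.01  ] yaw 112.55087548166699 0.12776932339180638
vice [array([ 0.509, -0.076,  0.03 ]), array([ 0.579, -0.075,  0.03 ]), array([ 0.562, -0.236,  0.03 ]), array([ 0.51 , -0.226,  0.03 ])] wrench [0.317 0.18  0.   ] [0.351 0.032 0.   ]
1.1 [0.1393 0.6093 0.2413] yaw 167.12 
{"delta_pos":[-0.88, -0.76, 0.0],"dr":[0.0, -0.0, 0.77]},
{"delta_pos":[-0.92, -0.71, 0.0],"dr":[0.0, -0.0, 0.77]},
{"delta_pos":[-0.96, -0.66, 0.0],"dr":[0.0, -0.0, 0.77]},
{"delta_pos":[-0.99, -0.61, 0.0],"dr":[0.0, -0.0, 0.77]},
{"delta_pos":[-1.02, -0.55, 0.0],"dr":[0.0, -0.0, 0.77]},
{"delta_pos":[-1.05, -0.5, 0.0],"dr":[0.0, -0.0, 0.77]},
{"delta_pos":[-1.08, -0.44, 0.0],"dr":[0.0, -0.0, 0.77]},
{"delta_pos":[-1.1, -0.38, 0.0],"dr":[0.0, -0.0, 0.77]},
{"delta_pos":[-1.12, -0.32, 0.0],"dr":[0.0, -0.0, 0.77]},
{"delta_pos":[-1.13, -0.26, 0.0],"dr":[0.0, -0.0, 0.77]},
{"delta_pos":[-1.15, -0.2, 0.0],"dr":[0.0, -0.0, 0.77]},
{"delta_pos":[-1.15, -0.14, 0.0],"dr":[0.0, -0.0, 0.77]}
```

Run:
```python
from h import *
plan([0.50,0.135,0.24],np.radians(100),17)
```

```text
1.1 [0.1393 0.6093 0.2413] yaw 167.12 
{"delta_pos":[-0.67, -0.56, 0.0],"dr":[0.0, -0.0, 0.99]},
{"delta_pos":[-0.71, -0.51, 0.0],"dr":[0.0, -0.0, 0.99]},
{"delta_pos":[-0.74, -0.46, 0.0],"dr":[0.0, -0.0, 0.99]},
{"delta_pos":[-0.77, -0.41, 0.0],"dr":[0.0, -0.0, 0.99]},
{"delta_pos":[-0.8, -0.36, 0.0],"dr":[0.0, -0.0, 0.99]},
{"delta_pos":[-0.82, -0.3, 0.0],"dr":[0.0, -0.0, 0.99]},
{"delta_pos":[-0.84, -0.24, 0.0],"dr":[0.0, -0.0, 0.99]},
{"delta_pos":[-0.86, -0.19, 0.0],"dr":[0.0, -0.0, 0.99]},
{"delta_pos":[-0.87, -0.13, 0.0],"dr":[0.0, -0.0, 0.99]},
{"delta_pos":[-0.87, -0.07, 0.0],"dr":[0.0, -0.0, 0.99]},
{"delta_pos":[-0.88, -0.01, 0.0],"dr":[0.0, -0.0, 0.99]},
{"delta_pos":[-0.87, 0.05, 0.0],"dr":[0.0, -0.0, 0.99]},
{"delta_pos":[-0.87, 0.11, 0.0],"dr":[0.0, -0.0, 0.99]},
{"delta_pos":[-0.86, 0.17, 0.0],"dr":[0.0, -0.0, 0.99]},
{"delta_pos":[-0.84, 0.23, 0.0],"dr":[0.0, -0.0, 0.99]},
{"delta_pos":[-0.83, 0.29, 0.0],"dr":[0.0, -0.0, 0.99]},
{"delta_pos":[-0.8, 0.35, 0.0],"dr":[0.0, -0.0, 0.99]}
```

Emit:
{"method": "apply_moves", "body": {"motion": [{"delta_pos": [-0.67,-0.56,0],"dr": [0,0,1]},{"delta_pos": [-0.71,-0.51,0],"dr": [0,0,1]},{"delta_pos": [-0.74,-0.46,0],"dr": [0,0,1]},{"delta_pos": [-0.77,-0.41,0],"dr": [0,0,1]},{"delta_pos": [-0.8,-0.36,0],"dr": [0,0,1]},{"delta_pos": [-0.82,-0.3,0],"dr": [0,0,1]},{"delta_pos": [-0.84,-0.24,0],"dr": [0,0,1]},{"delta_pos": [-0.86,-0.19,0],"dr": [0,0,1]},{"delta_pos": [-0.87,-0.13,0],"dr": [0,0,1]},{"delta_pos": [-0.87,-0.07,0],"dr": [0,0,1]},{"delta_pos": [-0.88,-0.01,0],"dr": [0,0,1]},{"delta_pos": [-0.87,0.05,0],"dr": [0,0,1]}]}}

```text
t: 2.3
eef_pos: [0.3922, 0.2722, 0.2415]
ee_rot: [3.141, -0.0, 2.076]
force: [0.7, 0.7, 0.0]
gripper_width: 0.0872
finger_force: 0.0
```

Emit:
{"method": "apply_moves", "body": {"motion": [{"delta_pos": [-0.87,0.11,0],"dr": [0,0,1]},{"delta_pos": [-0.86,0.17,0],"dr": [0,0,1]},{"delta_pos": [-0.84,0.23,0],"dr": [0,0,1]},{"delta_pos": [-0.83,0.29,0],"dr": [0,0,1]},{"delta_pos": [-0.8,0.35,0],"dr": [0,0,1]},{"delta_pos": [0,0,0],"dr": [0,0,0]},{"delta_pos": [0,0,0],"dr": [0,0,0]}]}}

```text
t: 3.0
eef_pos: [0.4956, 0.1322, 0.2412]
ee_rot: [-3.142, -0.0, 1.729]
force: [0.2, 0.8, -1.0]
gripper_width: 0.0872
finger_force: 0.0
```

Run:
```python
from h import *
s=arm.sense(); print(s['eef_pos'],np.degrees(s['ee_rot']),s['joint_positions'].round(2),s['force'])
print(arm.camera_info('wrist')['xyz'])
snap('wrist','w1.png')
for t in['dust_plug','filter_base','new_filter']: print(t,find(t,'wrist'))
for X in [(.518,.114,.085),(.518,.114,.05),(.6445,-.022,.123)]: print(X,proj('wrist',X))
```

```text
[0.49558025 0.13219481 0.24122534] [-1.79997723e+02 -8.67344193e-03  9.90617500e+01] [-0.79  0.08  0.47  1.78 -0.04  1.3  -0.16] [ 0.15579891  0.795634   -0.95249544]
[0.48339005 0.20243198 0.3854654 ]
dust_plug [([0.5109, 0.1172, 0.0598], 0.59)]
filter_base [([0.5061, 0.1325, 0.024], 0.71)]
new_filter [([0.6293, -0.0072, 0.0385], 0.71)]
(0.518, 0.114, 0.085) (np.float64(349.1827570525905), np.float64(253.8766496463548))
(0.518, 0.114, 0.05) (np.float64(346.66949913802057), np.float64(241.89601149337412))
(0.6445, -0.022, 0.123) (np.float64(477.2793001424834), np.float64(452.3330662364283))
```

View pics/w1.png

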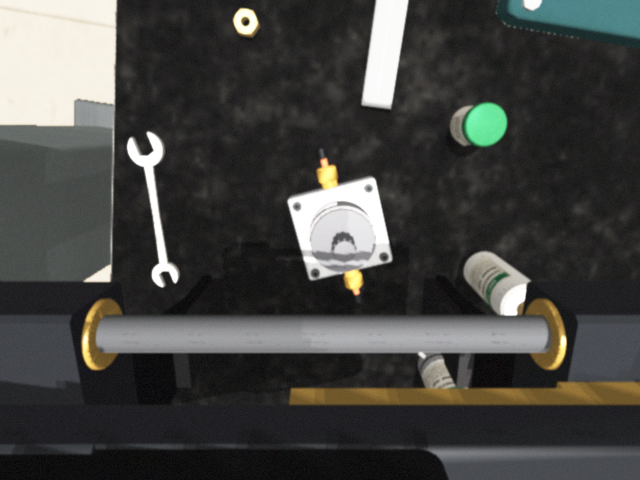

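The wrist view shows the base block with corners at about (289,197), (372,178), (392,262) and (311,280), the plug knob at about (344,243), and the pinned filter partly hidden at the bottom.

Run:
```python
from h import *
c=np.array([ray('wrist',*p,.02) for p in [(289,197),(372,178),(392,262),(311,280)]]); print(c.round(4),c.mean(0))
for i in range(4):
    d=c[(i+1)%4]-c[i]; print(np.linalg.norm(d).round(4),np.degrees(np.arctan2(d[1],d[0])))
print('fl',ray('wrist',343,235,.055), ray('wrist',354,288,.01),ray('wrist',325,160,.01))
plan([0.515,0.115,0.12],np.radians(100),5)
```

```text
[[0.4608 0.1399 0.02  ]
 [0.5333 0.1695 0.02  ]
 [0.5681 0.0931 0.02  ]
 [0.4935 0.0621 0.02  ]] [0.51392761 0.1161545  0.02      ]
0.0783 22.213861396997874
0.0839 -65.53509541702445
0.0808 -157.40599497425274
0.0844 112.80463603573092
fl [0.5132706  0.12089294 0.055     ] [0.53813085 0.05670949 0.01      ] [0.48840332 0.1778517  0.01      ]
3.2 [0.4949 0.1337 0.2412] yaw 99.26 
{"delta_pos":[-0.11, 0.08, 0.61],"dr":[-0.0, -0.0, -0.04]},
{"delta_pos":[-0.11, 0.08, 0.61],"dr":[-0.0, -0.0, -0.04]},
{"delta_pos":[-0.11, 0.08, 0.61],"dr":[-0.0, -0.0, -0.04]},
{"delta_pos":[-0.11, 0.08, 0.61],"dr":[-0.0, -0.0, -0.04]},
{"delta_pos":[-0.11, 0.08, 0.61],"dr":[-0.0, -0.0, -0.04]}
```

Emit:
{"method": "apply_moves", "body": {"motion": [{"delta_pos": [-0.19,0.14,0.6],"dr": [0,0,0]},{"delta_pos": [-0.19,0.14,0.6],"dr": [0,0,0]},{"delta_pos": [-0.19,0.14,0.8],"dr": [0,0,0]},{"delta_pos": [0,0,0.8],"dr": [0,0,0]},{"delta_pos": [0,0,0.7],"dr": [0,0,0]},{"delta_pos": [0,0,0.55],"dr": [0,0,0]},{"delta_pos": [0,0,0],"dr": [0,0,0]}]}}

```text
t: 3.9
eef_pos: [0.5134, 0.1131, 0.0766]
ee_rot: [-3.137, 0.001, 1.732]
force: [-0.8, 0.1, 0.4]
gripper_width: 0.0871
finger_force: 0.0
```

Emit:
{"method": "apply_moves", "body": {"motion": [{"delta_pos": [0,0,0],"dr": [0,0,0]},{"delta_pos": [0,0,0],"dr": [0,0,0]},{"delta_pos": [0,0,0],"dr": [0,0,0]},{"delta_pos": [0,0,0],"dr": [0,0,0]},{"delta_pos": [0,0,0],"dr": [0,0,0]},{"delta_pos": [0,0,0],"dr": [0,0,0]},{"delta_pos": [0,0,0],"dr": [0,0,0]},{"delta_pos": [0,0,0],"dr": [0,0,0]}], "grip": -1, "grip_force": 15}}

```text
t: 4.7
eef_pos: [0.5156, 0.1127, 0.0792]
ee_rot: [-3.142, -0.0, 1.73]
force: [0.6, -0.5, -0.6]
gripper_width: 0.0309
finger_force: 0.0
```

Emit:
{"method": "apply_moves", "body": {"motion": [{"delta_pos": [0,0,0],"dr": [0,0,0]},{"delta_pos": [0,0,0],"dr": [0,0,0]},{"delta_pos": [0,0,0],"dr": [0,0,0]},{"delta_pos": [0,0,0],"dr": [0,0,0]},{"delta_pos": [0,0,-0.2],"dr": [0,0,0]},{"delta_pos": [0,0,-0.3],"dr": [0,0,0]},{"delta_pos": [0,0,-0.5],"dr": [0,0,0]},{"delta_pos": [0,0,-0.5],"dr": [0,0,0]}]}}

```text
t: 5.5
eef_pos: [0.5157, 0.1126, 0.1409]
ee_rot: [3.141, -0.0, 1.73]
force: [1.4, 0.3, -0.6]
gripper_width: 0.0165
finger_force: 15.0
```

Run:
```python
from h import *
plan([0.45,-0.04,0.125],np.radians(100),6)
```

```text
5.5 [0.5157 0.1126 0.1409] yaw 99.11 
{"delta_pos":[-0.58, -0.37, 0.07],"dr":[0.0, -0.0, -0.04]},
{"delta_pos":[-0.58, -0.37, 0.07],"dr":[0.0, -0.0, -0.04]},
{"delta_pos":[-0.58, -0.37, 0.07],"dr":[0.0, -0.0, -0.04]},
{"delta_pos":[-0.58, -0.38, 0.07],"dr":[0.0, -0.0, -0.04]},
{"delta_pos":[-0.58, -0.38, 0.07],"dr":[0.0, -0.0, -0.04]},
{"delta_pos":[-0.58, -0.38, 0.07],"dr":[0.0, -0.0, -0.04]}
```

Emit:
{"method": "apply_moves", "body": {"motion": [{"delta_pos": [-0.58,-0.37,0],"dr": [0,0,0]},{"delta_pos": [-0.58,-0.37,0],"dr": [0,0,0]},{"delta_pos": [-0.58,-0.37,0],"dr": [0,0,0]},{"delta_pos": [-0.58,-0.38,0],"dr": [0,0,0]},{"delta_pos": [-0.58,-0.38,0],"dr": [0,0,0]},{"delta_pos": [-0.58,-0.38,0],"dr": [0,0,0]},{"delta_pos": [0,0,0.6],"dr": [0,0,0]},{"delta_pos": [0,0,0.7],"dr": [0,0,0]},{"delta_pos": [0,0,0.6],"dr": [0,0,0]},{"delta_pos": [0,0,0.3],"dr": [0,0,0]},{"delta_pos": [0,0,0.1],"dr": [0,0,0]},{"delta_pos": [0,0,0],"dr": [0,0,0]}]}}

```text
t: 6.7
eef_pos: [0.4492, -0.039, 0.0477]
ee_rot: [3.141, 0.0, 1.73]
force: [-0.7, 0.1, 0.1]
gripper_width: 0.0164
finger_force: 15.0
```

Run:
```python
from h import *
s=arm.sense(); print(s['eef_pos'],s['force'],s['gripper_width'])
im=snap('scene','s2.png')
cv2.imwrite('pics/s2c.png',cv2.resize(im[220:420,200:420],None,fx=3,fy=3,interpolation=cv2.INTER_CUBIC)[:,:,::-1])
```

```text
[ 0.44918627 -0.03898285  0.04772376] [-0.7262929   0.05700324  0.10786678] 0.016409198847280933
```

View pics/s2c.png

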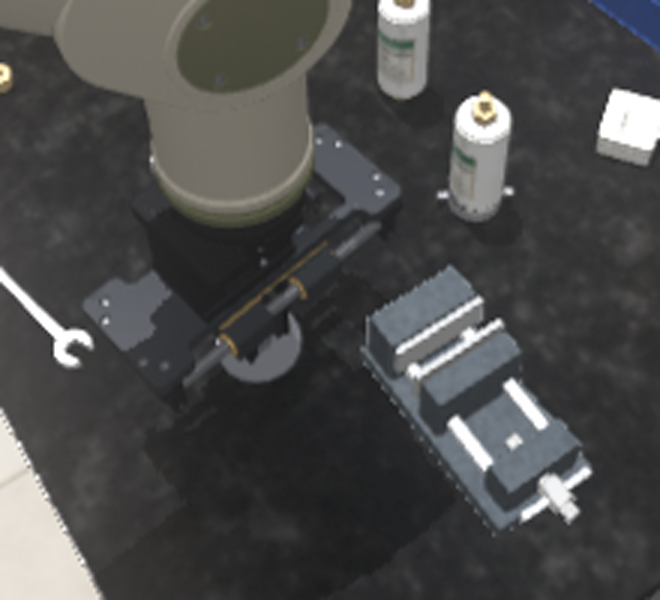

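The picture shows the plug held level just above the worktop at about (262,350) in the crop, clear of the vice. I'll lower it gently next.

Emit:
{"method": "apply_moves", "body": {"motion": [{"delta_pos": [0,0,0.07],"dr": [0,0,0]},{"delta_pos": [0,0,0.07],"dr": [0,0,0]},{"delta_pos": [0,0,0],"dr": [0,0,0]},{"delta_pos": [0,0,0],"dr": [0,0,0]}]}}

```text
t: 7.15
eef_pos: [0.4489, -0.039, 0.0417]
ee_rot: [3.142, -0.0, 1.73]
force: [-0.1, 0.5, -0.5]
gripper_width: 0.0165
finger_force: 15.0
```

Emit:
{"method": "apply_moves", "body": {"motion": [{"delta_pos": [0,0,0.04],"dr": [0,0,0]},{"delta_pos": [0,0,0],"dr": [0,0,0]},{"delta_pos": [0,0,0],"dr": [0,0,0]}]}}

```text
t: 7.45
eef_pos: [0.4492, -0.039, 0.0406]
ee_rot: [3.141, -0.0, 1.73]
force: [-3.5, -0.0, 10.0]
gripper_width: 0.0167
finger_force: 15.0
```

Emit:
{"method": "apply_moves", "body": {"motion": [{"delta_pos": [0,0,0],"dr": [0,0,0]},{"delta_pos": [0,0,0],"dr": [0,0,0]},{"delta_pos": [0,0,0],"dr": [0,0,0]},{"delta_pos": [0,0,0],"dr": [0,0,0]},{"delta_pos": [0,0,-0.3],"dr": [0,0,0]},{"delta_pos": [0,0,-0.7],"dr": [0,0,0]},{"delta_pos": [0,0,-1],"dr": [0,0,0]},{"delta_pos": [0,0,-1],"dr": [0,0,0]},{"delta_pos": [0,0,-1],"dr": [0,0,0]},{"delta_pos": [0,0,-1],"dr": [0,0,0]}], "grip": 1}}

```text
t: 8.45
eef_pos: [0.4484, -0.0395, 0.2426]
ee_rot: [3.141, -0.0, 1.729]
force: [1.9, 0.4, 0.1]
gripper_width: 0.084
finger_force: 0.0
```

Run:
```python
from h import *
print(arm.sense()['gripper_width'])
plan([0.50,0.135,0.24],np.radians(99),5)
```

```text
0.08400274935318909
8.45 [ 0.4484 -0.0395  0.2426] yaw 99.07 
{"delta_pos":[0.82, 0.39, 0.01],"dr":[0.0, -0.0, 0.0]},
{"delta_pos":[0.82, 0.39, 0.01],"dr":[0.0, -0.0, 0.0]},
{"delta_pos":[0.82, 0.39, 0.01],"dr":[0.0, -0.0, 0.0]},
{"delta_pos":[0.82, 0.39, 0.01],"dr":[0.0, -0.0, 0.0]},
{"delta_pos":[0.82, 0.39, 0.01],"dr":[0.0, -0.0, 0.0]}
```

Emit:
{"method": "apply_moves", "body": {"motion": [{"delta_pos": [0.82,0.39,0],"dr": [0,0,0]},{"delta_pos": [0.82,0.39,0],"dr": [0,0,0]},{"delta_pos": [0.82,0.39,0.2],"dr": [0,0,0]},{"delta_pos": [0.6,0.5,0.8],"dr": [0,0,0]},{"delta_pos": [0.2,0.53,1.0],"dr": [0,0,0]},{"delta_pos": [0,0,0],"dr": [0,0,0]},{"delta_pos": [0,0,0],"dr": [0,0,0]},{"delta_pos": [0,0,0],"dr": [0,0,0]}]}}

```text
t: 9.25
eef_pos: [0.5156, 0.103, 0.1621]
ee_rot: [3.139, -0.001, 1.729]
force: [0.8, -0.1, 0.4]
gripper_width: 0.0871
finger_force: 0.0
```

Run:
```python
from h import *
s=arm.sense(); print(s['eef_pos'],np.degrees(s['ee_rot']),s['force']); np.save('w2.npy',np.r_[arm.camera_info('wrist')['xyz'],arm.camera_info('wrist')['attitude']])
im=snap('wrist','w2.png')
u,v=map(int,proj('wrist',(.515,.115,.04))); print(u,v)
u0,v0=max(u-90,0),max(v-75,0); print(u0,v0); cv2.imwrite('pics/w2c.png',cv2.resize(im[v0:v0+150,u0:u0+180],None,fx=4,fy=4,interpolation=cv2.INTER_CUBIC)[:,:,::-1])
```

```text
[0.51558058 0.10296844 0.16209077] [ 1.79865267e+02 -3.48224855e-02  9.90391764e+01] [ 0.81526715 -0.09242228  0.41280942]
325 220
235 145
```

View pics/w2c.png

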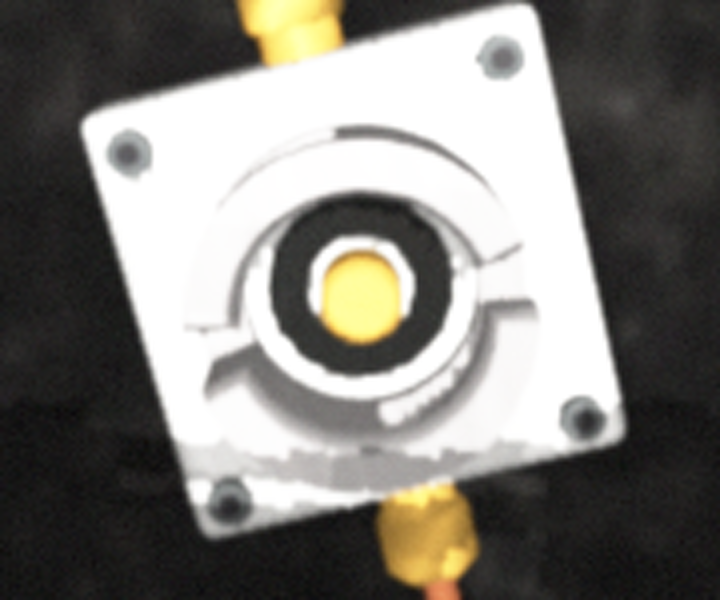

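The view into the collar shows the brass stem at crop (361,298), the slots left at about (215,345) and right at about (510,275), and screws at (128,153), (501,57), (583,418) and (230,503).

Run:
```python
from h import *
g=lambda x,y,z: ray('wrist',235+(x+.5)/4-.5,145+(y+.5)/4-.5,z)
c=np.array([g(x,y,.021) for x,y in [(128,153),(501,57),(583,418),(230,503)]])
print(c.round(4),'cen',c.mean(0).round(4)); k=[np.degrees(np.arctan2(*(b-a)[1::-1])) for a,b in[(c[0],c[1]),(c[3],c[2])]]; print(k,[np.degrees(np.arctan2(*(b-a)[1::-1]))-90 for a,b in[(c[3],c[0]),(c[2],c[1])]])
print('stem',g(361,298,.034).round(4))
k=np.array([g(*p,.02) for p in[(80,118),(537,2),(627,440),(205,541)]]); print('block',k.mean(0).round(4),[np.linalg.norm(k[i]-k[i-1]).round(4) for i in range(4)])
# slot edges on rim outer/inner z=.05
L=(g(185,328,.05)+g(205,390,.05))/2; Rr=(g(520,245,.05)+g(537,300,.05))/2
print('slots',L.round(4),Rr.round(4),((L+Rr)/2).round(4),np.degrees(np.arctan2(*(Rr-L)[1::-1])))
plan([0.635,0.0,0.20],np.radians(90),4)
```

```text
[[0.4696 0.1312 0.021 ]
 [0.5325 0.1583 0.021 ]
 [0.5598 0.0953 0.021 ]
 [0.4968 0.0682 0.021 ]] cen [0.5147 0.1132 0.021 ]
[np.float64(23.342811229695123), np.float64(23.25454447365575)] [np.float64(23.357030722035788), np.float64(23.391217597609995)]
stem [0.5145 0.1143 0.034 ]
block [0.5149 0.114  0.02  ] [np.float64(0.0832), np.float64(0.0836), np.float64(0.0829), np.float64(0.0827)]
slots [0.4882 0.1031 0.05  ] [0.5403 0.1263 0.05  ] [0.5143 0.1147 0.05  ] 23.947346249207047
9.3 [0.5156 0.1031 0.1622] yaw 99.04 
{"delta_pos":[-0.75, 0.64, -0.23],"dr":[0.01, -0.0, 0.57]},
{"delta_pos":[-0.73, 0.67, -0.24],"dr":[0.01, -0.0, 0.57]},
{"delta_pos":[-0.7, 0.69, -0.24],"dr":[0.01, -0.0, 0.57]},
{"delta_pos":[-0.67, 0.72, -0.24],"dr":[0.01, -0.0, 0.57]}
```

Run:
```python
from h import *
plan([0.643,-0.020,0.24],np.radians(60),10)
```

```text
9.3 [0.5156 0.1031 0.1622] yaw 99.04 
{"delta_pos":[-0.35, 0.27, -0.19],"dr":[0.0, -0.0, 0.98]},
{"delta_pos":[-0.33, 0.29, -0.19],"dr":[0.0, -0.0, 0.98]},
{"delta_pos":[-0.31, 0.31, -0.19],"dr":[0.0, -0.0, 0.98]},
{"delta_pos":[-0.29, 0.33, -0.19],"dr":[0.0, -0.0, 0.98]},
{"delta_pos":[-0.27, 0.35, -0.19],"dr":[0.0, -0.0, 0.98]},
{"delta_pos":[-0.24, 0.37, -0.19],"dr":[0.0, -0.0, 0.98]},
{"delta_pos":[-0.22, 0.39, -0.19],"dr":[0.0, -0.0, 0.98]},
{"delta_pos":[-0.19, 0.4, -0.19],"dr":[0.0, -0.0, 0.98]},
{"delta_pos":[-0.16, 0.41, -0.19],"dr":[0.0, -0.0, 0.98]},
{"delta_pos":[-0.14, 0.42, -0.19],"dr":[0.0, -0.0, 0.98]}
```

Emit:
{"method": "apply_moves", "body": {"motion": [{"delta_pos": [-0.35,0.27,-0.6],"dr": [0,0,0.98]},{"delta_pos": [-0.33,0.29,-0.6],"dr": [0,0,0.98]},{"delta_pos": [-0.31,0.31,-0.5],"dr": [0,0,0.98]},{"delta_pos": [-0.29,0.33,-0.2],"dr": [0,0,0.98]},{"delta_pos": [-0.27,0.35,0],"dr": [0,0,0.98]},{"delta_pos": [-0.24,0.37,0],"dr": [0,0,0.98]},{"delta_pos": [-0.22,0.39,0],"dr": [0,0,0.98]},{"delta_pos": [-0.19,0.4,0],"dr": [0,0,0.98]},{"delta_pos": [-0.16,0.41,0],"dr": [0,0,0.98]},{"delta_pos": [-0.14,0.42,0],"dr": [0,0,0.98]},{"delta_pos": [0,0,0],"dr": [0,0,0]},{"delta_pos": [0,0,0],"dr": [0,0,0]}]}}

```text
t: 10.5
eef_pos: [0.6425, -0.0189, 0.2375]
ee_rot: [3.141, -0.001, 1.046]
force: [-0.6, -0.0, -0.5]
gripper_width: 0.0873
finger_force: 0.0
```

Run:
```python
from h import *
s=arm.sense(); print(s['eef_pos'],np.degrees(s['ee_rot']),s['joint_positions'].round(2))
im=snap('wrist','w3.png')
u,v=map(int,proj('wrist',(.6435,-.02,.04))); print(u,v)
u0,v0=max(u-90,0),max(v-75,0); print(u0,v0); cv2.imwrite('pics/w3c.png',cv2.resize(im[v0:v0+150,u0:u0+180],None,fx=4,fy=4,interpolation=cv2.INTER_CUBIC)[:,:,::-1])
print(find('pin_end','wrist'),find('new_filter','wrist'))
```

```text
[ 0.64246247 -0.01890057  0.23745643] [ 1.79940954e+02 -8.44000163e-02  5.99346919e+01] [-0.52  0.42  0.66  1.45 -0.26  1.36 -0.38]
326 215
236 140
[([0.6463, -0.016, 0.1008], 0.79), ([0.449, -0.0214, 0.0206], 0.37)] [([0.6473, -0.0153, 0.1033], 0.81), ([0.4508, -0.019, 0.0222], 0.48)]
```

View pics/w3c.png

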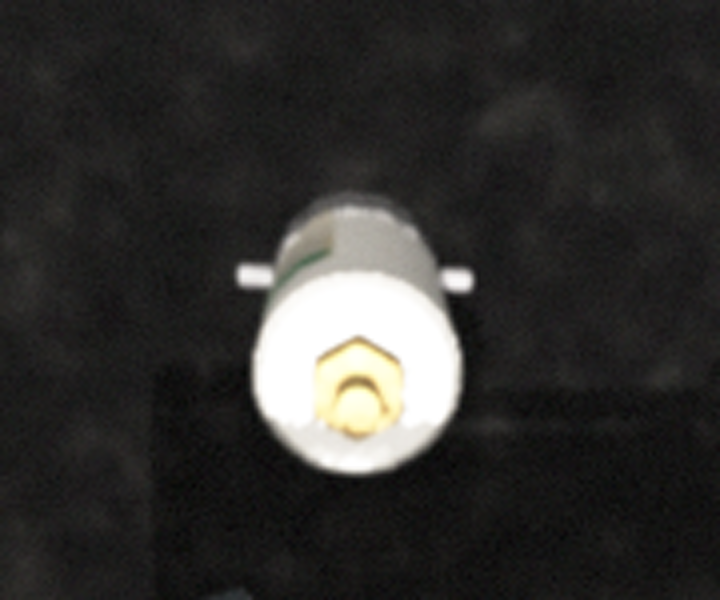

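Both pins show: ends at crop (238,275) and (473,280), with the nipple tip at about (357,408).

Run:
```python
from h import *
g=lambda x,y,z: ray('wrist',236+(x+.5)/4-.5,140+(y+.5)/4-.5,z)
a,b=g(238,274,.0095),g(473,279.5,.0095); print(a,b,(a+b)/2,np.linalg.norm(a-b),np.degrees(np.arctan2(*(b-a)[1::-1])))
print('nip',g(357,408,.123),'shoulder',g(357,372,.1))
m=(a+b)/2; plan([m[0],m[1],0.078],np.radians(60),6)
```

```text
[ 0.61839844 -0.0043768   0.0095    ] [ 0.66607328 -0.03336688  0.0095    ] [ 0.64223586 -0.01887184  0.0095    ] 0.05579708842770823 -31.302909605949615
nip [ 0.64194151 -0.01936626  0.123     ] shoulder [ 0.64219378 -0.01907105  0.1       ]
10.65 [ 0.6423 -0.0177  0.2368] yaw 60.02 
{"delta_pos":[-0.01, 0.0, 0.66],"dr":[0.0, -0.0, 0.0]},
{"delta_pos":[-0.01, 0.0, 0.66],"dr":[0.0, -0.0, 0.0]},
{"delta_pos":[-0.0, 0.0, 0.66],"dr":[0.0, -0.0, 0.0]},
{"delta_pos":[-0.0, 0.0, 0.66],"dr":[0.0, -0.0, 0.0]},
{"delta_pos":[-0.0, 0.0, 0.66],"dr":[0.0, -0.0, 0.0]},
{"delta_pos":[-0.0, 0.0, 0.66],"dr":[0.0, -0.0, 0.0]}
```

Emit:
{"method": "apply_moves", "body": {"motion": [{"delta_pos": [0,0,0.7],"dr": [0,0,0]},{"delta_pos": [0,0,0.8],"dr": [0,0,0]},{"delta_pos": [0,0,0.8],"dr": [0,0,0]},{"delta_pos": [0,0,0.8],"dr": [0,0,0]},{"delta_pos": [0,0,0.6],"dr": [0,0,0]},{"delta_pos": [0,0,0.25],"dr": [0,0,0]},{"delta_pos": [0,0,0],"dr": [0,0,0]},{"delta_pos": [0,0,0],"dr": [0,0,0]}]}}

```text
t: 11.45
eef_pos: [0.6433, -0.0183, 0.0794]
ee_rot: [3.14, -0.001, 1.046]
force: [-0.4, -0.5, 0.1]
gripper_width: 0.0872
finger_force: 0.0
```

Emit:
{"method": "apply_moves", "body": {"motion": [{"delta_pos": [0,0,0],"dr": [0,0,0]},{"delta_pos": [0,0,0],"dr": [0,0,0]},{"delta_pos": [0,0,0],"dr": [0,0,0]},{"delta_pos": [0,0,0],"dr": [0,0,0]},{"delta_pos": [0,0,0],"dr": [0,0,0]},{"delta_pos": [0,0,0],"dr": [0,0,0]},{"delta_pos": [0,0,0],"dr": [0,0,0]},{"delta_pos": [0,0,0],"dr": [0,0,0]},{"delta_pos": [0,0,0],"dr": [0,0,0]},{"delta_pos": [0,0,0],"dr": [0,0,0]}], "grip": -1, "grip_force": 40}}

```text
t: 12.45
eef_pos: [0.6426, -0.0185, 0.078]
ee_rot: [-3.142, -0.0, 1.046]
force: [0.8, 0.1, -1.3]
gripper_width: 0.037
finger_force: 39.8
```

Emit:
{"method": "apply_moves", "body": {"motion": [{"delta_pos": [0,0,-0.2],"dr": [0,0,0]},{"delta_pos": [0,0,-0.5],"dr": [0,0,0]},{"delta_pos": [0,0,-0.7],"dr": [0,0,0]},{"delta_pos": [0,0,-0.8],"dr": [0,0,0]},{"delta_pos": [0,0,-0.5],"dr": [0,0,0]},{"delta_pos": [0,0,0],"dr": [0,0,0]}]}}

```text
t: 13.05
eef_pos: [0.644, -0.0188, 0.1895]
ee_rot: [3.138, -0.003, 1.046]
force: [-0.3, 0.6, -3.0]
gripper_width: 0.0368
finger_force: 39.8
```

Run:
```python
from h import *
s=arm.sense();print(s['gripper_width'],s['force'])
plan([0.5147,0.1138,0.185],np.radians(114.7),16)
```

```text
0.03683795775365829 [-0.28244124  0.5910485  -3.04689902]
13.05 [ 0.644  -0.0188  0.1895] yaw 59.91 
{"delta_pos":[0.08, -0.28, 0.01],"dr":[0.0, -0.0, -0.86]},
{"delta_pos":[0.09, -0.27, 0.01],"dr":[0.0, -0.0, -0.86]},
{"delta_pos":[0.11, -0.27, 0.01],"dr":[0.0, -0.0, -0.86]},
{"delta_pos":[0.13, -0.26, 0.01],"dr":[0.0, -0.0, -0.86]},
{"delta_pos":[0.14, -0.25, 0.01],"dr":[0.0, -0.0, -0.86]},
{"delta_pos":[0.16, -0.24, 0.01],"dr":[0.0, -0.0, -0.86]},
{"delta_pos":[0.17, -0.23, 0.01],"dr":[0.0, -0.0, -0.86]},
{"delta_pos":[0.18, -0.22, 0.01],"dr":[0.0, -0.0, -0.86]},
{"delta_pos":[0.2, -0.21, 0.01],"dr":[0.0, -0.0, -0.86]},
{"delta_pos":[0.21, -0.2, 0.01],"dr":[0.0, -0.0, -0.86]},
{"delta_pos":[0.22, -0.19, 0.01],"dr":[0.0, -0.0, -0.86]},
{"delta_pos":[0.23, -0.17, 0.01],"dr":[0.0, -0.0, -0.86]},
{"delta_pos":[0.24, -0.16, 0.01],"dr":[0.0, -0.0, -0.86]},
{"delta_pos":[0.25, -0.14, 0.01],"dr":[0.0, -0.0, -0.86]},
{"delta_pos":[0.26, -0.13, 0.01],"dr":[0.0, -0.0, -0.86]},
{"delta_pos":[0.27, -0.11, 0.01],"dr":[0.0, -0.0, -0.86]}
```

Emit:
{"method": "apply_moves", "body": {"motion": [{"delta_pos": [0.08,-0.28,0],"dr": [0,0,-0.86]},{"delta_pos": [0.09,-0.27,0],"dr": [0,0,-0.86]},{"delta_pos": [0.11,-0.27,0],"dr": [0,0,-0.86]},{"delta_pos": [0.13,-0.26,0],"dr": [0,0,-0.86]},{"delta_pos": [0.14,-0.25,0],"dr": [0,0,-0.86]},{"delta_pos": [0.16,-0.24,0],"dr": [0,0,-0.86]},{"delta_pos": [0.17,-0.23,0],"dr": [0,0,-0.86]},{"delta_pos": [0.18,-0.22,0],"dr": [0,0,-0.86]},{"delta_pos": [0.2,-0.21,0],"dr": [0,0,-0.86]},{"delta_pos": [0.21,-0.2,0],"dr": [0,0,-0.86]},{"delta_pos": [0.22,-0.19,0],"dr": [0,0,-0.86]},{"delta_pos": [0.23,-0.17,0],"dr": [0,0,-0.86]}]}}

```text
t: 14.25
eef_pos: [0.5448, 0.0808, 0.1848]
ee_rot: [-3.14, 0.0, 1.769]
force: [0.2, -1.0, -2.7]
gripper_width: 0.0367
finger_force: 39.8
```

Emit:
{"method": "apply_moves", "body": {"motion": [{"delta_pos": [0.24,-0.16,0],"dr": [0,0,-0.86]},{"delta_pos": [0.25,-0.14,0],"dr": [0,0,-0.86]},{"delta_pos": [0.26,-0.13,0],"dr": [0,0,-0.86]},{"delta_pos": [0.27,-0.11,0],"dr": [0,0,-0.86]},{"delta_pos": [0,0,0],"dr": [0,0,0]},{"delta_pos": [0,0,0],"dr": [0,0,0]},{"delta_pos": [0,0,0],"dr": [0,0,0]}]}}

```text
t: 14.95
eef_pos: [0.5138, 0.113, 0.1857]
ee_rot: [-3.141, 0.0, 2.004]
force: [-0.2, 0.1, -2.0]
gripper_width: 0.0369
finger_force: 39.8
```

Run:
```python
from h import *
P=[]
for k in range(4):
    arm.read_camera('wrist') if k else snap('wrist','w4.png'); s=arm.sense(); P.append(np.r_[s['eef_pos'],np.degrees(s['ee_rot'][2])])
print(np.round(P,4)); plan([0.5147,0.1138,0.135],np.radians(114.7),1)
im=cv2.imread('pics/w4.png'); print(proj('wrist',(.5147,.1138,.105)))
sc=snap('scene','s4.png'); sd=snap('side','d4.png')
o=[]
for n,i in(('scene',sc),('side',sd)):
    u,v=map(int,proj(n,(.515,.114,.09))); u=max(u,50); o.append(cv2.resize(i[v-62:v+63,u-50:u+50],None,fx=4,fy=4,interpolation=cv2.INTER_CUBIC)[:,:,::-1]); print(n,u-50,v-62)
cv2.imwrite('pics/c4.png',np.hstack(o))
```

```text
[[5.139000e-01 1.131000e-01 1.858000e-01 1.148469e+02]
 [5.139000e-01 1.131000e-01 1.858000e-01 1.148608e+02]
 [5.139000e-01 1.132000e-01 1.859000e-01 1.148819e+02]
 [5.138000e-01 1.133000e-01 1.859000e-01 1.148962e+02]]
15.15 [0.5138 0.1133 0.1859] yaw 114.9 
{"delta_pos":[0.0, 0.03, 1.27],"dr":[-0.0, 0.0, 0.05]}
(np.float64(326.5928915390619), np.float64(254.93792428545362))
scene 222 185
side 335 175
```

View pics/c4.png

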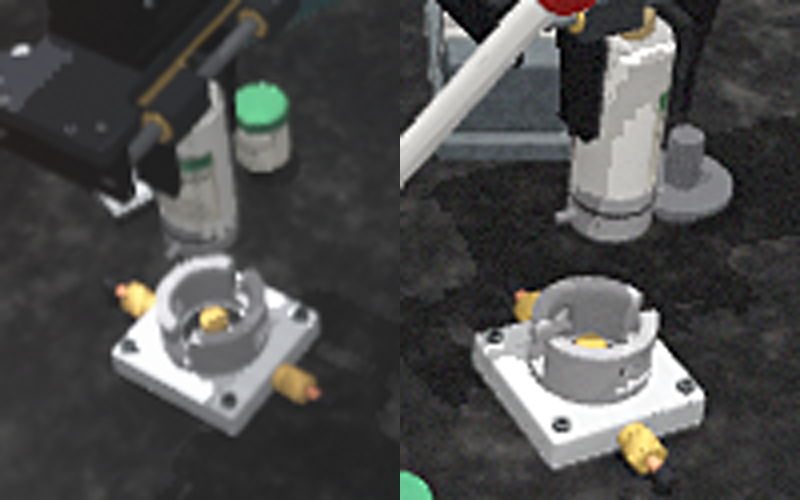

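The views show the filter upright above the collar with its pins in line with the slots. The plug is standing on its stem behind, clear of the base.

Emit:
{"method": "apply_moves", "body": {"motion": [{"delta_pos": [0,0.03,0.4],"dr": [0,0,0]},{"delta_pos": [0,0,0.5],"dr": [0,0,0]},{"delta_pos": [0,0,0.35],"dr": [0,0,0]},{"delta_pos": [0,0,0.1],"dr": [0,0,0]},{"delta_pos": [0,0,0],"dr": [0,0,0]},{"delta_pos": [0,0,0],"dr": [0,0,0]}]}}

```text
t: 15.85
eef_pos: [0.5152, 0.1143, 0.1327]
ee_rot: [3.141, -0.0, 2.006]
force: [0.2, -0.4, -2.7]
gripper_width: 0.037
finger_force: 39.8
```

Emit:
{"method": "apply_moves", "body": {"motion": [{"delta_pos": [0,0,0.05],"dr": [0,0,0]},{"delta_pos": [0,0,0.05],"dr": [0,0,0]},{"delta_pos": [0,0,0.05],"dr": [0,0,0]},{"delta_pos": [0,0,0],"dr": [0,0,0]},{"delta_pos": [0,0,0],"dr": [0,0,0]}]}}

```text
t: 16.35
eef_pos: [0.5147, 0.1142, 0.126]
ee_rot: [-3.142, -0.0, 2.006]
force: [0.3, -0.6, -3.2]
gripper_width: 0.037
finger_force: 39.8
```

Emit:
{"method": "apply_moves", "body": {"motion": [{"delta_pos": [0,0,0.05],"dr": [0,0,0]},{"delta_pos": [0,0,0.05],"dr": [0,0,0]},{"delta_pos": [0,0,0],"dr": [0,0,0]},{"delta_pos": [0,0,0],"dr": [0,0,0]}]}}

```text
t: 16.75
eef_pos: [0.5147, 0.1142, 0.122]
ee_rot: [-3.141, -0.0, 2.006]
force: [0.4, -0.6, -2.0]
gripper_width: 0.037
finger_force: 39.8
```

Emit:
{"method": "apply_moves", "body": {"motion": [{"delta_pos": [0,0,0.05],"dr": [0,0,0]},{"delta_pos": [0,0,0.05],"dr": [0,0,0]},{"delta_pos": [0,0,0],"dr": [0,0,0]},{"delta_pos": [0,0,0],"dr": [0,0,0]}]}}

```text
t: 17.15
eef_pos: [0.5147, 0.1142, 0.1179]
ee_rot: [-3.141, -0.0, 2.006]
force: [0.6, -0.5, -1.7]
gripper_width: 0.0369
finger_force: 39.8
```

Emit:
{"method": "apply_moves", "body": {"motion": [{"delta_pos": [0,0,0.07],"dr": [0,0,0]},{"delta_pos": [0,0,0.07],"dr": [0,0,0]},{"delta_pos": [0,0,0],"dr": [0,0,0]},{"delta_pos": [0,0,0],"dr": [0,0,0]}]}}

```text
t: 17.55
eef_pos: [0.5147, 0.1142, 0.1123]
ee_rot: [-3.141, -0.0, 2.006]
force: [-0.6, -0.7, -3.0]
gripper_width: 0.0371
finger_force: 39.8
```

Emit:
{"method": "apply_moves", "body": {"motion": [{"delta_pos": [0,0,0.07],"dr": [0,0,0]},{"delta_pos": [0,0,0.07],"dr": [0,0,0]},{"delta_pos": [0,0,0],"dr": [0,0,0]},{"delta_pos": [0,0,0],"dr": [0,0,0]}]}}

```text
t: 17.95
eef_pos: [0.515, 0.1143, 0.1072]
ee_rot: [3.141, -0.0, 2.006]
force: [-1.3, -0.1, 5.6]
gripper_width: 0.0367
finger_force: 39.8
```

Emit:
{"method": "apply_moves", "body": {"motion": [{"delta_pos": [0,0,0.06],"dr": [0,0,0]},{"delta_pos": [0,0,0.06],"dr": [0,0,0]},{"delta_pos": [0,0,0.06],"dr": [0,0,0]},{"delta_pos": [0,0,0],"dr": [0,0,0]},{"delta_pos": [0,0,0],"dr": [0,0,0]}]}}

```text
t: 18.45
eef_pos: [0.5151, 0.1143, 0.1003]
ee_rot: [3.141, -0.0, 2.006]
force: [-2.2, -0.3, 9.2]
gripper_width: 0.037
finger_force: 39.8
```

Emit:
{"method": "apply_moves", "body": {"motion": [{"delta_pos": [0,0,0],"dr": [0,0,0.5]},{"delta_pos": [0,0,0],"dr": [0,0,0.8]},{"delta_pos": [0,0,0],"dr": [0,0,0.8]},{"delta_pos": [0,0,0],"dr": [0,0,0.8]},{"delta_pos": [0,0,0],"dr": [0,0,0.8]},{"delta_pos": [0,0,0],"dr": [0,0,0.8]},{"delta_pos": [0,0,0],"dr": [0,0,0.8]},{"delta_pos": [0,0,0],"dr": [0,0,0.8]},{"delta_pos": [0,0,0],"dr": [0,0,0]}]}}

```text
t: 19.35
eef_pos: [0.516, 0.1145, 0.1008]
ee_rot: [3.139, -0.001, 1.579]
force: [-0.2, -0.3, 8.9]
gripper_width: 0.0371
finger_force: 39.8
```

Run:
```python
from h import *
s=arm.sense(); print(s['eef_pos'],np.degrees(s['ee_rot']),s['force'],s['ft_torque'],s['joint_positions'].round(2))
```

```text
[0.51598112 0.11454597 0.10078158] [ 1.79842944e+02 -5.95788457e-02  9.04430546e+01] [-0.15150091 -0.27997905  8.92120919] [-0.23311665  0.08577687 -0.02378248] [-0.74  0.26  0.5   1.9  -0.15  1.01 -0.17]
```

Emit:
{"method": "apply_moves", "body": {"motion": [{"delta_pos": [0,0,0],"dr": [0,0,0.8]},{"delta_pos": [0,0,0],"dr": [0,0,1]},{"delta_pos": [0,0,0],"dr": [0,0,1]},{"delta_pos": [0,0,0],"dr": [0,0,1]},{"delta_pos": [0,0,0],"dr": [0,0,1]},{"delta_pos": [0,0,0],"dr": [0,0,1]},{"delta_pos": [0,0,0],"dr": [0,0,1]},{"delta_pos": [0,0,0],"dr": [0,0,1]},{"delta_pos": [0,0,0],"dr": [0,0,1]},{"delta_pos": [0,0,0],"dr": [0,0,1]},{"delta_pos": [0,0,0],"dr": [0,0,1]},{"delta_pos": [0,0,0],"dr": [0,0,0]}]}}

```text
t: 20.55
eef_pos: [0.516, 0.1146, 0.1007]
ee_rot: [3.14, -0.003, 0.824]
force: [0.6, 0.4, 8.9]
gripper_width: 0.0368
finger_force: 39.8
```

Emit:
{"method": "apply_moves", "body": {"motion": [{"delta_pos": [0,0,0],"dr": [0,0,0.8]},{"delta_pos": [0,0,0],"dr": [0,0,0.8]},{"delta_pos": [0,0,0],"dr": [0,0,0.8]},{"delta_pos": [0,0,0],"dr": [0,0,0.8]},{"delta_pos": [0,0,0],"dr": [0,0,0.8]},{"delta_pos": [0,0,0],"dr": [0,0,0]},{"delta_pos": [0,0,0],"dr": [0,0,0]}]}}

```text
t: 21.25
eef_pos: [0.516, 0.1146, 0.1008]
ee_rot: [3.141, -0.003, 0.547]
force: [0.1, -0.4, 9.2]
gripper_width: 0.037
finger_force: 39.8
```

Run:
```python
from h import *
s=arm.sense(); print(s['eef_pos'],np.degrees(s['ee_rot']),s['force'],s['ft_torque'],s['joint_positions'].round(2))
```

```text
[0.51602595 0.11460353 0.10076712] [ 1.79970870e+02 -1.70345093e-01  3.13594310e+01] [ 0.0974179  -0.42091584  9.18065981] [-0.1370434   0.12748275 -0.06757297] [-0.88  0.28  0.66  1.91 -0.2   1.01 -1.15]
```

Emit:
{"method": "apply_moves", "body": {"motion": [{"delta_pos": [0,0,0],"dr": [0,0,0.4]},{"delta_pos": [0,0,0],"dr": [0,0,0.4]},{"delta_pos": [0,0,0],"dr": [0,0,0.4]},{"delta_pos": [0,0,0],"dr": [0,0,0]},{"delta_pos": [0,0,0],"dr": [0,0,0]}]}}

```text
t: 21.75
eef_pos: [0.516, 0.1146, 0.1007]
ee_rot: [3.141, -0.003, 0.464]
force: [0.0, 1.0, 8.6]
gripper_width: 0.0369
finger_force: 39.8
```

Run:
```python
from h import *
s=arm.sense(); print(s['eef_pos'],np.degrees(s['ee_rot']),s['force'],s['ft_torque'])
```

```text
[0.51604072 0.11458095 0.10074618] [ 1.79986071e+02 -1.73087680e-01  2.65578699e+01] [7.33855293e-03 9.85952219e-01 8.59707649e+00] [-0.15329785  0.13675918 -0.01574815]
```

Emit:
{"method": "apply_moves", "body": {"motion": [{"delta_pos": [0,0,0],"dr": [0,0,0.25]},{"delta_pos": [0,0,0],"dr": [0,0,0.25]},{"delta_pos": [0,0,0],"dr": [0,0,0]},{"delta_pos": [0,0,0],"dr": [0,0,0]}]}}

```text
t: 22.15
eef_pos: [0.5161, 0.1146, 0.1008]
ee_rot: [3.141, -0.003, 0.429]
force: [0.0, -0.0, 8.2]
gripper_width: 0.037
finger_force: 39.8
```

Run:
```python
from h import *
s=arm.sense(); print(s['eef_pos'],np.degrees(s['ee_rot']),s['force'],s['ft_torque'])
```

```text
[0.51607217 0.11462003 0.10076274] [ 1.79985881e+02 -1.77544411e-01  2.45829111e+01] [ 0.01171065 -0.0205925   8.20499449] [-0.15837978  0.0815477   0.19748961]
```

The stop shows as 0.2 N m. I'll back off about 3° and let it rise.

Emit:
{"method": "apply_moves", "body": {"motion": [{"delta_pos": [0,0,0],"dr": [0,0,-0.4]},{"delta_pos": [0,0,0],"dr": [0,0,-0.35]},{"delta_pos": [0,0,0],"dr": [0,0,0]},{"delta_pos": [0,0,-0.05],"dr": [0,0,0]},{"delta_pos": [0,0,-0.05],"dr": [0,0,0]},{"delta_pos": [0,0,-0.04],"dr": [0,0,0]},{"delta_pos": [0,0,0],"dr": [0,0,0]},{"delta_pos": [0,0,0],"dr": [0,0,0]}]}}

```text
t: 22.95
eef_pos: [0.5159, 0.1146, 0.1061]
ee_rot: [3.141, -0.003, 0.481]
force: [1.2, -0.2, 5.8]
gripper_width: 0.0372
finger_force: 39.8
```

Run:
```python
from h import *
s=arm.sense(); print(s['eef_pos'],np.degrees(s['ee_rot']),s['force'],s['ft_torque'])
```

```text
[0.51588296 0.11456811 0.10614191] [ 1.79984056e+02 -1.59379106e-01  2.75623096e+01] [ 1.22088758 -0.16024986  5.78212211] [-1.14442259e-01 -4.86642268e-05 -1.77059365e-02]
```

Emit:
{"method": "apply_moves", "body": {"motion": [{"delta_pos": [0,0,-0.03],"dr": [0,0,0]},{"delta_pos": [0,0,-0.02],"dr": [0,0,0]},{"delta_pos": [0,0,0],"dr": [0,0,0]},{"delta_pos": [0,0,0],"dr": [0,0,0]}]}}

```text
t: 23.35
eef_pos: [0.5156, 0.1145, 0.1078]
ee_rot: [3.141, -0.002, 0.481]
force: [1.9, 0.3, 5.3]
gripper_width: 0.0372
finger_force: 39.8
```

Emit:
{"method": "apply_moves", "body": {"motion": [{"delta_pos": [0,0,-0.02],"dr": [0,0,0]},{"delta_pos": [0,0,0],"dr": [0,0,0]},{"delta_pos": [0,0,0],"dr": [0,0,0]}]}}

```text
t: 23.65
eef_pos: [0.5153, 0.1143, 0.1082]
ee_rot: [3.141, -0.001, 0.481]
force: [5.4, -0.5, 0.5]
gripper_width: 0.037
finger_force: 39.8
```

Emit:
{"method": "apply_moves", "body": {"motion": [{"delta_pos": [0,0,-0.01],"dr": [0,0,0]},{"delta_pos": [0,0,0],"dr": [0,0,0]},{"delta_pos": [0,0,0],"dr": [0,0,0]}]}}

```text
t: 23.95
eef_pos: [0.515, 0.1142, 0.1083]
ee_rot: [3.141, -0.001, 0.481]
force: [6.1, 1.4, -2.9]
gripper_width: 0.0374
finger_force: 39.8
```

Run:
```python
from h import *
s=arm.sense(); print(s['eef_pos'],np.degrees(s['ee_rot']),s['force'],s['ft_torque'])
im=snap('side','d5.png'); sc=snap('scene','s5.png'); o=[]
for n,i in(('scene',sc),('side',im)):
    u,v=map(int,proj(n,(.515,.114,.07))); o.append(cv2.resize(i[v-62:v+63,u-50:u+50],None,fx=4,fy=4,interpolation=cv2.INTER_CUBIC)[:,:,::-1])
cv2.imwrite('pics/c5.png',np.hstack(o))
```

```text
[0.51503402 0.11419082 0.10829573] [ 1.79974628e+02 -3.77933668e-02  2.75571369e+01] [ 6.09283151  1.37915133 -2.92913032] [ 0.1527274  -1.46564329  0.05797641]
```

View pics/c5.png

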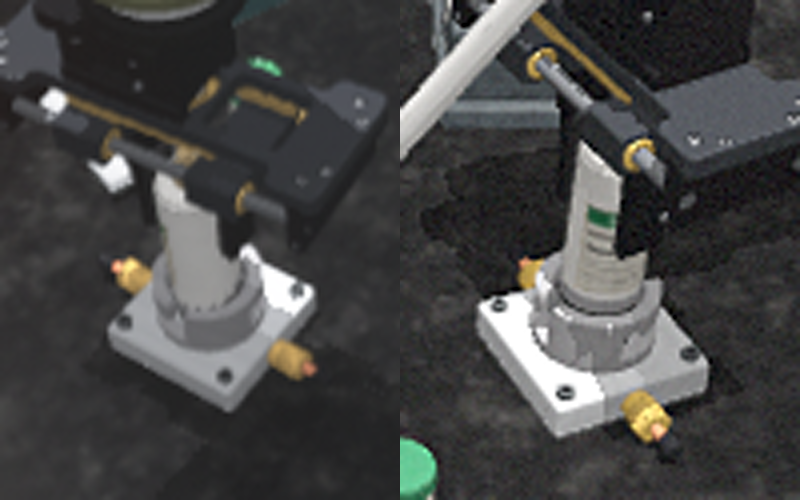

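Both views show the filter seated upright and turned in the collar. It stops against the notch ceiling. I'll ease off the slight pull so the spring carries it.

Emit:
{"method": "apply_moves", "body": {"motion": [{"delta_pos": [0,0,0.01],"dr": [0,0,0]},{"delta_pos": [0,0,0],"dr": [0,0,0]},{"delta_pos": [0,0,0],"dr": [0,0,0]}]}}

```text
t: 24.35
eef_pos: [0.5151, 0.1143, 0.1082]
ee_rot: [3.141, -0.001, 0.481]
force: [5.0, 0.2, 1.7]
gripper_width: 0.0369
finger_force: 39.8
```

Run:
```python
from h import *
s=arm.sense(); print(s['eef_pos'],np.degrees(s['ee_rot']),s['force'],s['ft_torque'],s['gripper_width'],find('dust_plug','scene'))
```

```text
[0.51505895 0.11425051 0.10815483] [ 1.79986176e+02 -4.21863067e-02  2.75599286e+01] [5.004676   0.1749648  1.71128355] [ 0.0404608  -1.34293706  0.04485687] 0.036929928215685075 [([0.4445, -0.0456, 0.0216], 0.68)]
```

Run:
```python
from h import *
print(arm.finish_job())
```

```text
the job is handed in; nothing more can be done
None
```

I handed the job in at about 24 s. The dust plug stands on the worktop clear of the base, and the new filter is pressed in, turned to the stop and still held. It rose about 7 mm until it met a ceiling at notch height, so I judge it locked, though no camera view shows the pins directly.

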